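# Find the hand nut that fits the sander spindle

### The job

The sander's tilted spindle needs its hand nut: find out by trying which of the three look-alike nuts threads onto it, and screw that one clockwise fully home against the steel seat. Leave the two that do not fit standing upright on the bench, and leave the foam pad, wrench, screwdriver, sanding block and drinks can where they are.

Things in the scene. Friction and masses are not known exactly. Their poses are not given: they have to be found in the camera images.
- spindle: fixed spindle of a disc sander clamped in a cradle; its axis (this body's z, pointing out of the machine) leans 25 degrees from vertical, roughly towards the robot. Origin: centre of the steel seat, a round washer 68 mm across on a black rubber backing pad 116 mm across, 135 mm above the bench. A threaded steel stud stands 24 mm out of the seat along z.
- stud_tip (a point): centre of the stud's tip, 24 mm above the seat along the axis. Stud core 25 mm across, nose tapering to 18 mm over the last 3 mm. Coarse right-hand three-start thread, crests 34 mm across, from 19 mm above the seat downwards, 30 mm advance per turn (4.8 mm per rad).
- seat (a point): same point as the spindle's origin, the seat's centre. The fitting nut slips over the nose, rests on the thread with its underside 4 to 17 mm above the seat depending on its angle (2 mm radial play). Turned clockwise seen from above it follows the thread, catches, and is home, underside on the seat, after 60 to 210 degrees, where it turns no further. 2 mm end play until tight; stays on when let go.
- nut_a: one of three hand nuts, alike outside: plain grey plastic, round hub 60 mm across and 32 mm tall, closed top, on it a straight grip bar 66 mm long (nut's x), 16 mm thick (y), 32 mm tall; 64 mm tall in all, 110 to 220 g. Origin: centre of the open underside, z up through the bar. Stands upright on the bench at the start. The bore is hidden underneath; only one of the three fits, which one is not told.
- nut_b: hand nut like nut_a outside, same size and axes. Of the three nuts one is bored too small to pass over the stud's nose: it stops with its underside 20 mm or more above the seat.
- nut_c: hand nut like nut_a outside, same size and axes. Of the three nuts one is oversize with no thread left: it slides on, stops short on the nose with its underside about 9 mm above the seat, turns freely and pulls straight off.
- foam_pad: bystander: round yellow foam pad, 76 mm across, 24 mm tall; origin at its underside or middle. Leave it where it is.
- screwdriver: bystander: orange-handled screwdriver lying flat, 190 mm long; origin at its underside or middle. Leave it where it is.
- sanding_block: bystander: cork sanding block 110 x 60 x 35 mm; origin at its underside or middle. Leave it where it is.
- can: bystander: plain drinks can, 66 mm across, 115 mm tall; origin at its underside or middle. Leave it where it is.
- wrench: bystander: steel wrench lying flat, 160 mm long; origin at its underside or middle. Leave it where it is.

How it is judged:
On the way, in this order (a step that is already met when the one before it is completed fails the run):
1. a nut is set over the nose of the spindle (((z of nut_a in the frame of spindle between -0.004 and 0.026 m and x of nut_a in the frame of spindle between -0.012 and 0.012 m and y of nut_a in the frame of spindle between -0.012 and 0.012 m) or (z of nut_b in the frame of spindle between -0.004 and 0.026 m and x of nut_b in the frame of spindle between -0.012 and 0.012 m and y of nut_b in the frame of spindle between -0.012 and 0.012 m) or (z of nut_c in the frame of spindle between -0.004 and 0.026 m and x of nut_c in the frame of spindle between -0.012 and 0.012 m and y of nut_c in the frame of spindle between -0.012 and 0.012 m))), for 0.1 s.
2. the fitting nut is screwed home on the seat (((z of nut_a in the frame of spindle between -0.004 and 0.002 m and x of nut_a in the frame of spindle between -0.004 and 0.004 m and y of nut_a in the frame of spindle between -0.004 and 0.004 m and angle between the z axis of nut_a and the z axis of spindle, either way round below 0.08 rad) or (z of nut_b in the frame of spindle between -0.004 and 0.002 m and x of nut_b in the frame of spindle between -0.004 and 0.004 m and y of nut_b in the frame of spindle between -0.004 and 0.004 m and angle between the z axis of nut_b and the z axis of spindle, either way round below 0.08 rad) or (z of nut_c in the frame of spindle between -0.004 and 0.002 m and x of nut_c in the frame of spindle between -0.004 and 0.004 m and y of nut_c in the frame of spindle between -0.004 and 0.004 m and angle between the z axis of nut_c and the z axis of spindle, either way round below 0.08 rad))), for 0.2 s.
At the end, for the whole second after the job is handed in: One nut is screwed home on the spindle: its underside within 2 mm of the seat, within 4 mm of the axis sideways and within 0.08 rad of it; the other two stand upright on the bench top (within 0.08 rad, underside within 4 mm of the bench) at rest. Only the fitting nut can reach the seat ((((z of nut_a in the frame of spindle between -0.004 and 0.002 m and x of nut_a in the frame of spindle between -0.004 and 0.004 m and y of nut_a in the frame of spindle between -0.004 and 0.004 m and angle between the z axis of nut_a and the z axis of spindle, either way round below 0.08 rad) and (height (world z) of nut_b between -0.004 and 0.004 m and angle between nut_b's own z axis and vertical below 0.08 rad and linear speed of nut_b below 0.02 m/s) and (height (world z) of nut_c between -0.004 and 0.004 m and angle between nut_c's own z axis and vertical below 0.08 rad and linear speed of nut_c below 0.02 m/s)) or ((z of nut_b in the frame of spindle between -0.004 and 0.002 m and x of nut_b in the frame of spindle between -0.004 and 0.004 m and y of nut_b in the frame of spindle between -0.004 and 0.004 m and angle between the z axis of nut_b and the z axis of spindle, either way round below 0.08 rad) and (height (world z) of nut_a between -0.004 and 0.004 m and angle between nut_a's own z axis and vertical below 0.08 rad and linear speed of nut_a below 0.02 m/s) and (height (world z) of nut_c between -0.004 and 0.004 m and angle between nut_c's own z axis and vertical below 0.08 rad and linear speed of nut_c below 0.02 m/s)) or ((z of nut_c in the frame of spindle between -0.004 and 0.002 m and x of nut_c in the frame of spindle between -0.004 and 0.004 m and y of nut_c in the frame of spindle between -0.004 and 0.004 m and angle between the z axis of nut_c and the z axis of spindle, either way round below 0.08 rad) and (height (world z) of nut_a between -0.004 and 0.004 m and angle between nut_a's own z axis and vertical below 0.08 rad and linear speed of nut_a below 0.02 m/s) and (height (world z) of nut_b between -0.004 and 0.004 m and angle between nut_b's own z axis and vertical below 0.08 rad and linear speed of nut_b below 0.02 m/s)))); the robot touches nothing.
It fails at once if a bystander is moved by more than 40 mm (distance of any of foam_pad, screwdriver, sanding_block, can, wrench from where it was at the start of the episode above 0.04 m).
It also fails if it takes over 72 s, if anything falls off the work surface, if the arm or the gripper's body presses on something with over 40 N, if the wrist force passes 120 N, or if a joint passes its speed limit or range.

### The arm

A 7-joint arm with a two-finger parallel gripper is mounted at the origin on the work surface. World frame = base frame: x ahead of the robot, y to its left, z up, the work surface at z = 0. Lengths are in m, angles in rad, forces in N, time in s.
With the tool pointing down it reaches from about 0.4 to 0.85 m from the base axis. Payload 10.4 kg.
Tool frame: the origin (TCP) lies between the finger pads; the fingertips stand 22 mm ahead of it and the grasp point (between the pads) lies 3 mm ahead of it (r.nose_length is the distance from the TCP to the fingertips, in m); z points along the fingers, y is the line along which they close (so a half turn about z gives the same grasp; the last joint's range is limited). The gripper opens to 87 mm and grips with 3 to 60 N. Pads are 19 mm wide; open, the fingers measure 117 mm over their backs; the gripper's body (75 mm by 190 mm) begins 51 mm behind the grasp point.
Start: joints at [1.232, 0.332, -0.065, 1.46, 0.022, 1.35, -0.088], TCP at [0.194, -0.594, 0.206] pointing down, gripper open.
Joint ranges: [-2.6, 2.6], [-0.5, 2.12], [-1.47, 1.34], [0.16, 2.42], [-1.27, 4.41], [0.06, 2.06], [-2.6, 2.6]. Speed limits (rad/s): [2.22, 2.22, 2.79, 2.79, 3.14, 3.14, 3.14].

### API

Orientations are given as a unit quaternion [x, y, z, w].
In Python, from bench import readout, cams, r gives the robot as it stands. The module is installed in compiled form; this text tells all that it offers.
- The arm moves only by the tool step_arm, never from a script. Its argument "deltas" is a list that holds one entry, the list of rows, each a list of 7 numbers: the turn, a rotation vector about the tool's x, y, z in rad, then the shift along the tool's x, y, z in m, then the opening in per cent of the stroke, from 0 (shut) to 100 (fully open). A call has 1 to 20 rows; each row is the pose to reach, as a shift and turn from the pose commanded when the call began, along the tool's axes at that moment; what a row does not reach only later rows make up. A row lasts 1/8 s, in which the tool goes at most 62.5 mm and 10.7 degrees, less where a joint would pass 70% of its speed; a pose out of reach is approached as far as the arm can. A call with a gripper value outside its range is refused whole. The fingers move at their own pace and stop on an object; "squeeze" is the grip in N (left out, the last holds). Time passes only in rows, so rows that repeat a pose let the fingers close. It gives the time, the measured TCP pose, the force, the opening and the grip force at its end, in the units of the state.
- readout.read_state(): the state, without advancing time (a new reading comes with each control period).
- cams.camera(name): name is "scene" or "top" or "wrist"; returns a dict with "img" (420x560x3 uint8, red, green, blue), "fx", "fy", "cx", "cy" (pixels), "k1" (the pictures are not rectified: a ray, as slopes to the right and down, at radius r is drawn at 1 + k1 r^2 times it, then the intrinsics apply), "origin" and "rotation" of the camera in the world; the wrist camera has in their place "T_tool_cam" (4x4, takes a point from camera to tool coordinates, whose origin is the TCP and whose axes are the flange's). Camera axes: x right, y up, looking along -z (the intrinsics and any distortion apply to the point x, -y, -z); pixel columns grow to the right and rows downward; lengths in m; the calibration is good to about 2 mm. A picture is of the moment at which its call begins: read the wrist's pose just before it. There is no depth.
- r.close_job(): hands the job in; it is judged then, once.
The state is a dict: "time": time; "joint_positions": joint angles; "joint_vel": joint speeds; "joint_torque": joint torques, N m; "ee_pos": TCP position; "eef_rot": TCP orientation; "ft_force": force on the tool from outside, world axes, zero at the start; "torque": the same for the moment, N m; "width": finger opening in m; "grip_force": force on a finger pad.
Only numpy, scipy, OpenCV 4.12 (cv2) and the standard library are available. Lean on these libraries where they do the work, as an engineer would, in place of code of your own. Each camera call takes 0.05 s, during which the arm holds its last target. There are 200 camera calls.

## Working session

There is one attempt and no reset: what is moved stays moved. The work goes in short steps, Python scripts to look and compute and a tool call to move; the robot and the scene stay as the last step left them, time stands still between calls to the robot, and variables do not carry over. Pictures are saved under pics/ and viewed, at most 10 in all, crops included, and the job is handed in when it is done.

Besides the shell and the picture viewer there is one more tool, called after "Request:" as name([rows], argument=value, ...), one row to a line, values as JSON. step_arm: Moves the arm, as the interface text tells. Its arguments: {"type":"object","properties":{"deltas":{"type":"array"},"squeeze":{"type":"number"}},"required":["deltas"]}

```bash
mkdir -p pics
cat > h.py <<'E'
import numpy as np, cv2
from scipy.spatial.transform import Rotation as R
from bench import readout, cams, r
def cam(n):
    s=readout.read_state(); c=cams.camera(n)
    if n=="wrist":
        T=np.eye(4);T[:3,:3]=R.from_quat(s["eef_rot"]).as_matrix();T[:3,3]=s["ee_pos"]
        M=T@np.array(c["T_tool_cam"]); c["origin"]=M[:3,3]; c["rotation"]=M[:3,:3]
    c["origin"]=np.array(c["origin"]);c["rotation"]=np.array(c["rotation"]);
    if c["rotation"].shape!=(3,3): c["rotation"]=R.from_quat(c["rotation"]).as_matrix()
    return c
def ray(c,u,v):
    K=np.array([[c["fx"],0,c["cx"]],[0,c["fy"],c["cy"]],[0,0,1.]])
    p=cv2.undistortPoints(np.array([[[u,v]]],float),K,np.array([c["k1"],0,0,0.]))[0,0]
    return c["rotation"]@np.array([p[0],-p[1],-1])
def onz(c,u,v,z):
    d=ray(c,u,v); return c["origin"]+d*(z-c["origin"][2])/d[2]
def proj(c,P):
    q=c["rotation"].T@(np.array(P)-c["origin"]); x,y=q[0]/-q[2],-q[1]/-q[2]; k=1+c["k1"]*(x*x+y*y)
    return np.array([c["fx"]*x*k+c["cx"],c["fy"]*y*k+c["cy"]])
def save(c,n): cv2.imwrite("pics/"+n,c["img"][:,:,::-1])
E
python3 - <<'E'
from h import *
for n in("top","scene"):
    c=cam(n); save(c,n+"0.png"); print(n,c["origin"],c["rotation"].round(3).tolist(),c["fx"],c["k1"])
print(readout.read_state())
E
```

```text
top [ 0.42685887 -0.00131209  1.02109796] [[0.028, 0.987, -0.16], [-0.999, 0.034, 0.038], [0.043, 0.158, 0.986]] 415.50854922836527 -0.04027597072595643
scene [ 1.19659167 -0.48386793  1.04605781] [[0.586, -0.615, 0.528], [0.811, 0.446, -0.379], [-0.003, 0.65, 0.76]] 504.13426856397535 -0.1699911975224053
{'time': 0.1, 'joint_positions': array([ 1.23240594,  0.33280665, -0.06467236,  1.4608346 ,  0.02160535,
        1.3499283 , -0.08852487]), 'joint_vel': array([ 0.00080525, -0.00197751, -0.00195259, -0.00222567, -0.00201623,
        0.00018058,  0.00103524]), 'joint_torque': array([ 1.02551112e-03, -6.24546504e+01,  2.44979927e-02, -3.90719640e+01,
       -6.15658890e-02,  3.66814819e-02,  4.30594525e-05]), 'ee_pos': array([ 0.1939685 , -0.59375271,  0.20544558]), 'eef_rot': array([ 9.87562672e-01,  1.57224548e-01, -1.36452901e-04, -6.26073699e-04]), 'ft_force': array([0.06669207, 0.24043815, 0.74290487]), 'torque': array([-0.00516678, -0.02753136,  0.02150743]), 'grip_force': 0.0, 'width': 0.08686622827023362}
```

View pics/top0.png

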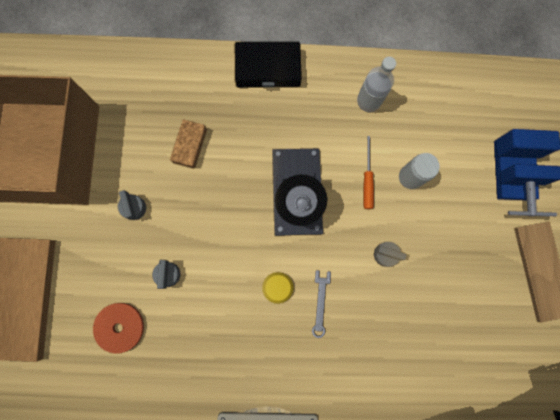

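View pics/scene0.png

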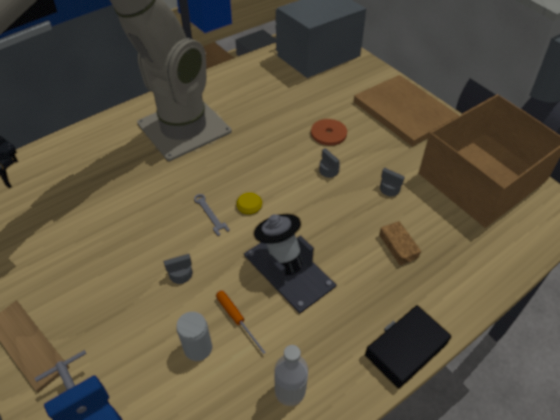

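The top view shows the nuts near (132,205), (167,273) and (388,254), and the spindle seat near (303,203), leaning down-image towards the robot. The foam pad is at (278,288) and the wrench at (321,303). The scene view shows the same nuts at (391,181), (330,163) and (179,268).

Run:
```python
from h import *
t=cam("top");s=cam("scene")
def crop(c,u,v,h,S): return cv2.resize(c["img"][v-h:v+h,u-h:u+h],(S,S),interpolation=cv2.INTER_CUBIC)
a=np.hstack([crop(t,300,200,32,384),crop(s,280,232,32,384)])
b=np.hstack([crop(t,132,205,20,192),crop(t,167,273,20,192),crop(t,388,254,20,192),crop(s,280,260,45,192)])
cv2.imwrite("pics/m.png",np.vstack([a,b])[:,:,::-1])
for n,u,v in(("A",132,205),("B",167,273),("C",388,254)): print(n,onz(t,u,v,.05).round(3))
print(onz(t,303,203,.15).round(3))
```

```text
A [0.585 0.332 0.05 ]
B [0.43  0.239 0.05 ]
C [ 0.489 -0.274  0.05 ]
[ 0.586 -0.063  0.15 ]
```

View pics/m.png

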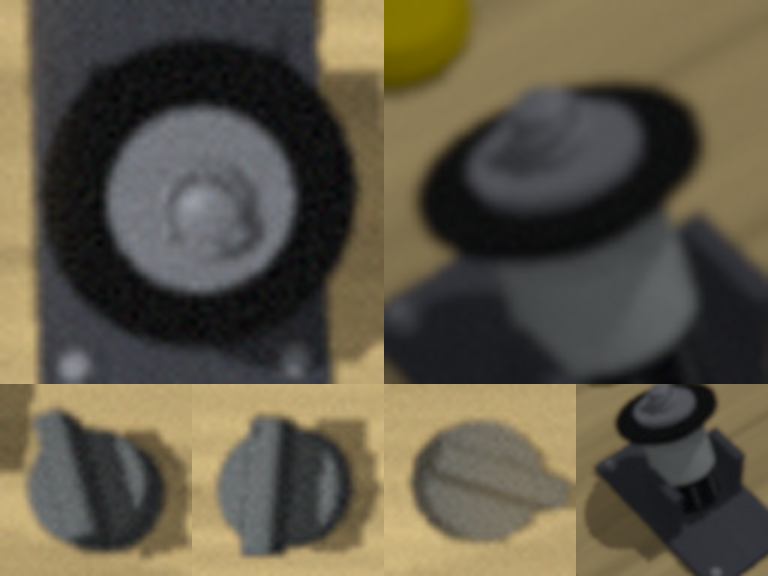

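Seat centre is at about (301.7,201.3) in top and (276.3,225) in scene. The tip is at (301.3,202.7) and (275.5,216.7). The bars of nuts A and B run roughly along world x, and C's roughly along y.

```bash
cat >> h.py <<'E'
def tri(*cs):
    A=np.zeros((3,3));b=np.zeros(3);
    for c,u,v in cs:
        d=ray(c,u,v);d/=np.linalg.norm(d);M=np.eye(3)-np.outer(d,d);A+=M;b+=M@c["origin"]
    return np.linalg.solve(A,b)
def frame(zdir,ydir):
    z=np.array(zdir,float);z/=np.linalg.norm(z);y=np.array(ydir,float);y-=z*(y@z);y/=np.linalg.norm(y)
    return np.c_[np.cross(y,z),y,z]
def delta(p,Rt,s=None):
    s=s or readout.read_state();R0=R.from_quat(s["eef_rot"])
    w=(R0.inv()*R.from_matrix(Rt)).as_rotvec();d=R0.inv().apply(np.array(p)-s["ee_pos"])
    rows=int(np.ceil(max(np.linalg.norm(d)/.0625,np.linalg.norm(w)/.187)))
    print("delta",w.round(3).tolist()+d.round(4).tolist(),"rows>=",rows)
E
python3 - <<'E'
from h import *
t=cam("top");s=cam("scene");w=cams.camera("wrist")
print(np.array(w["T_tool_cam"]).round(3),w["fx"],w["cx"],w["cy"])
seat=tri((t,301.7,201.3),(s,276.3,225));tip=tri((t,301.3,202.7),(s,275.5,216.7))
print(seat,tip,tip-seat, onz(t,301.7,201.3,.135),onz(s,276.3,225,.135),onz(t,301.3,202.7,.1568),onz(s,275.5,216.7,.1568))
# nuts bar tops
for n,(a,b),o in(("A",((52,418),(80,545)),(112,185)),("B",((266,420),(262,552)),(147-40,253)),("C",((415,470),(572,492)),(368-80,234))):
    P=[onz(t,o[0]+x/4.8-(0 if n=="A" else 0),o[1]+(y-384)/4.8,.064) for x,y in(a,b)]
    print(n,(P[0]+P[1])/2,P[0]-P[1])
# spindle look pose: axis towards -x
ax=np.array([-np.sin(np.radians(25)),0,np.cos(np.radians(25))])
p=np.array([.60,-.06,.135])+ax*.20+np.array([0,0,.0])
delta(p,frame(-ax,[0,1,0]));delta(p,frame(-ax,[0,-1,0]));delta(p,frame(-ax,[1,0,0]))
E
```

```text
[[ 0.001  0.971  0.24   0.065]
 [ 1.    -0.001 -0.001  0.   ]
 [-0.001  0.24  -0.971 -0.178]
 [ 0.     0.     0.     1.   ]] 364.28813888583636 275.511746159462 210.97574250682806
[ 0.59356803 -0.05911439  0.13479043] [ 0.58664993 -0.05663189  0.15639056] [-0.0069181   0.0024825   0.02160013] [ 0.59242232 -0.06082059  0.135     ] [ 0.59473866 -0.05744524  0.135     ] [ 0.58530465 -0.05857794  0.1568    ] [ 0.58811496 -0.05480229  0.1568    ]
A [0.58195147 0.34208924 0.064     ] [0.06155299 0.01906252 0.        ]
B [0.42701688 0.24668843 0.064     ] [0.06153054 0.0025804  0.        ]
C [ 0.48802144 -0.27638035  0.064     ] [0.00846135 0.07723934 0.        ]
delta [-0.613, -0.098, -2.765, 0.4713, -0.4078, -0.1102] rows>= 16
delta [-0.069, 0.433, 0.311, 0.4713, -0.4078, -0.1102] rows>= 11
delta [-0.377, 0.273, -1.234, 0.4713, -0.4078, -0.1102] rows>= 11
```

Request:
step_arm([
  [[-0.07,0.43,0.31,0.2,-0.17,-0.11,100],[-0.07,0.43,0.31,0.47,-0.41,-0.11,100],[-0.07,0.43,0.31,0.47,-0.41,-0.11,100],[-0.07,0.43,0.31,0.47,-0.41,-0.11,100],[-0.07,0.43,0.31,0.47,-0.41,-0.11,100],[-0.07,0.43,0.31,0.47,-0.41,-0.11,100],[-0.07,0.43,0.31,0.47,-0.41,-0.11,100],[-0.07,0.43,0.31,0.47,-0.41,-0.11,100],[-0.07,0.43,0.31,0.47,-0.41,-0.11,100],[-0.07,0.43,0.31,0.47,-0.41,-0.11,100],[-0.07,0.43,0.31,0.47,-0.41,-0.11,100],[-0.07,0.43,0.31,0.47,-0.41,-0.11,100],[-0.07,0.43,0.31,0.47,-0.41,-0.11,100]],
])

```text
time: 1.98
ee_pos: [0.5128, -0.0601, 0.3157]
eef_rot: [0.977, -0.001, 0.215, 0.001]
ft_force: [-0.7, -0.6, -0.5]
width: 0.0867
grip_force: 0.0
```

Run:
```python
from h import *
s=readout.read_state();print(s["time"],s["ee_pos"],s["joint_positions"].round(2))
w=cam("wrist");save(w,"w1.png");np.save("w1.npy",w,allow_pickle=True)
```

```text
1.975 [ 0.51283202 -0.0600629   0.31571835] [ 1.07 -0.36 -0.78  1.9  -0.41  1.1  -1.18]
```

View pics/w1.png

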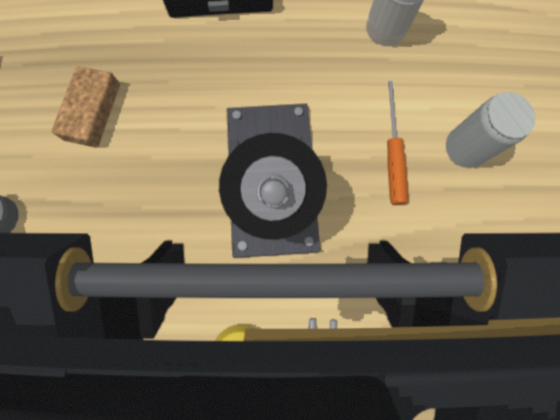

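Wrist view: black pad centred near (272,187), washer near (273,188), stud tip near (274,191), fingers below it in the picture.

Run:
```python
from h import *
w=np.load("w1.npy",allow_pickle=True).item()
t=cam("top")
def hole(c,u,v,h):
    o=np.array([u-h,v-h]);g=cv2.resize(cv2.cvtColor(c["img"][v-h:v+h,u-h:u+h],cv2.COLOR_RGB2GRAY),None,fx=4,fy=4,interpolation=cv2.INTER_CUBIC)
    m=(g>60).astype(np.uint8);n,l,st,ce=cv2.connectedComponentsWithStats(m);k=l[2*2*h,2*2*h]
    cs,_=cv2.findContours((l==k).astype(np.uint8),cv2.RETR_EXTERNAL,cv2.CHAIN_APPROX_NONE);e=cv2.fitEllipse(cv2.convexHull(max(cs,key=len)))
    return (np.array(e[0])+.5)/4-.5+o,np.array(e[1])/4,e[2],st[k,4]/16
ew=hole(w,272,188,36);et=hole(t,302,202,22);print(ew,et)
print(onz(w,*ew[0],.135),onz(t,*et[0],.135))
# washer ellipse size checks
g=cv2.resize(w["img"][158:222,240:304],(576,576),interpolation=cv2.INTER_CUBIC);g=cv2.convertScaleAbs(g,alpha=1.3)
cv2.imwrite("pics/w1c.png",g[:,:,::-1])
```

```text
(array([272.57779312, 187.86640167]), array([65.81128693, 66.10634613]), 55.224124908447266, np.float64(3400.75)) (array([301.01161957, 200.78868484]), array([31.65612984, 32.14599228]), 75.38643646240234, np.float64(796.3125))
[ 0.59267383 -0.05806054  0.135     ] [ 0.593498   -0.05929601  0.135     ]
```

View pics/w1c.png

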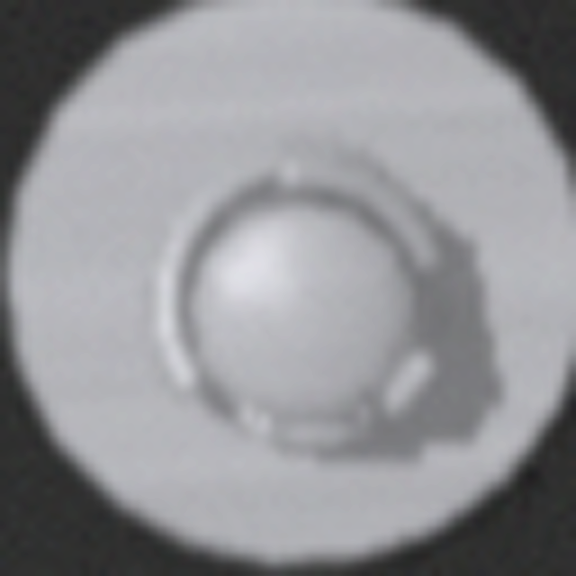

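Zoomed wrist crop: the stud's core circle is centred near crop (303,305), i.e. pixel (273.2,191.4), against the washer centre at (272.6,187.9).

Run:
```python
from h import *
w=np.load("w1.npy",allow_pickle=True).item();t=cam("top")
S=onz(w,272.58,187.87,.135)
P=onz(w,273.2,191.4,.135+.021*np.cos(np.radians(25)));a=(P-S)/.021
print("axis wrist",a,np.linalg.norm(a),np.degrees(np.arctan2(a[1],a[0])))
S2=onz(t,301.01,200.79,.135);P2=onz(t,301.1,202.2,.154);print((P2-S2)/.021)
# base plate edges in wrist: corner bolts
b=[onz(w,u,v,.01) for u,v in((237,115),(298,111),(309,241),(242,245))]
print("plate yaw",[np.degrees(np.arctan2(*(b[i]-b[j])[[1,0]])) for i,j in((3,0),(2,1))])
for p,y in(((.488,-.274,.20),[1,.1,0]),((.488,-.274,.20),[-1,-.1,0])):
    p=np.array(p)+[-.06,0,0] if 0 else p
    delta(p,frame([0,0,-1],y))
```

```text
axis wrist [-0.40738868 -0.03487192  0.90630779] 0.9942712881149942 -175.10748421385196
[-0.3148901   0.04667052  0.9047619 ]
plate yaw [np.float64(-176.78785489740397), np.float64(-176.296229615645)]
delta [0.363, -0.326, -1.643, -0.0713, 0.2143, 0.095] rows>= 10
delta [-0.317, -0.353, 1.445, -0.0713, 0.2143, 0.095] rows>= 9
```

Request:
step_arm([
  [[0.363,-0.326,-1.643,-0.05,0.214,0.05,100],[0.363,-0.326,-1.643,-0.05,0.214,0.05,100],[0.363,-0.326,-1.643,-0.05,0.214,0.05,100],[0.363,-0.326,-1.643,-0.05,0.214,0.05,100],[0.363,-0.326,-1.643,-0.05,0.214,0.05,100],[0.363,-0.326,-1.643,-0.05,0.214,0.05,100],[0.363,-0.326,-1.643,-0.05,0.214,0.05,100],[0.363,-0.326,-1.643,-0.05,0.214,0.05,100],[0.363,-0.326,-1.643,-0.05,0.214,0.05,100],[0.363,-0.326,-1.643,-0.05,0.214,0.05,100],[0.363,-0.326,-1.643,-0.05,0.214,0.05,100],[0.363,-0.326,-1.643,-0.05,0.214,0.05,100]],
])

```text
time: 3.62
ee_pos: [0.4888, -0.2732, 0.25]
eef_rot: [0.672, 0.741, 0.0, 0.0]
ft_force: [-0.5, 0.9, -1.2]
width: 0.0867
grip_force: 0.0
```

Run:
```python
from h import *
s=readout.read_state();print(s["time"],s["ee_pos"],s["eef_rot"],s["joint_positions"].round(2))
w=cam("wrist");np.save("w2.npy",w,allow_pickle=True);print(proj(w,(.488,-.274,.064)))
u,v=proj(w,(.488,-.274,.064)).astype(int)
cv2.imwrite("pics/w2.png",cv2.resize(w["img"][max(0,v-60):v+60,u-80:u+80],(800,600),interpolation=cv2.INTER_CUBIC)[:,:,::-1]);print(u-80,max(0,v-60))
```

```text
3.625 [ 0.48882848 -0.27317781  0.25002715] [6.71525981e-01 7.40980983e-01 7.50956776e-05 1.83958378e-04] [ 0.98  0.23 -0.64  1.54  0.14  1.42  0.42]
[275.06860849 187.07266215]
195 127
```

View pics/w2.png

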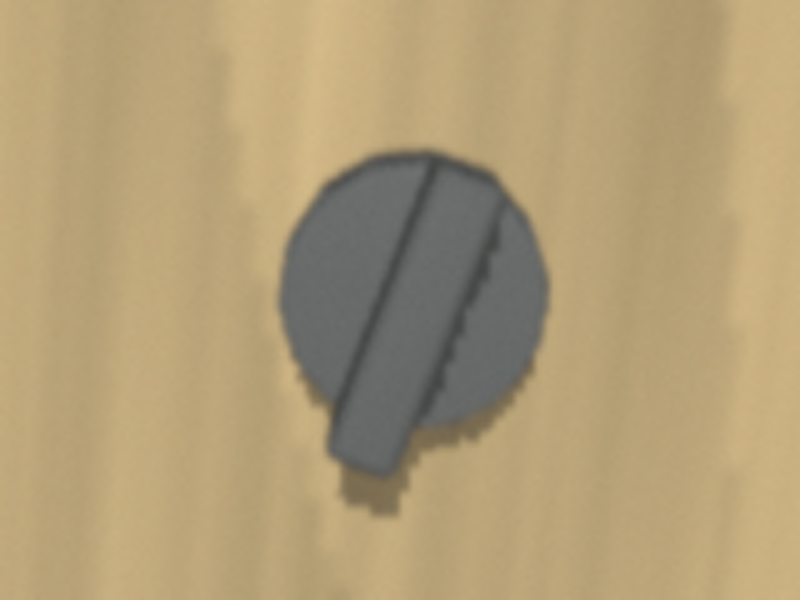

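Wrist crop (×5, origin (195,127)): nut C's bar top runs from crop (469,182) to (365,459), with its centre near (417,320).

```bash
cat >> h.py <<'E'
SEAT=np.array([.593,-.0585,.135]);AZ=np.radians(-176.5);AX=np.array([np.sin(np.radians(25))*np.cos(AZ),np.sin(np.radians(25))*np.sin(AZ),np.cos(np.radians(25))])
def bar(c,o,p,q,k=5):
    P=[onz(c,o[0]+x/k,o[1]+y/k,.064) for x,y in(p,q)];m=(P[0]+P[1])/2;d=(P[0]-P[1]);print("bar",m,np.linalg.norm(d),np.degrees(np.arctan2(d[1],d[0])))
    return m,d
def spin(h,az):  # tool pose with nut underside h above seat (nut z of TCP=.056), tool y azimuth about axis
    ez=np.array([np.cos(az),np.sin(az),0]); return SEAT+AX*(h+.056),frame(-AX,ez)
E
python3 - <<'E'
from h import *
w=np.load("w2.npy",allow_pickle=True).item()
m,d=bar(w,(195,127),(469,182),(365,459))
n=np.array([d[1],-d[0],0]);n*=np.sign(n[0]);m[2]=.056
delta(m,frame([0,0,-1],n))
E
```

```text
bar [ 0.49164537 -0.27832173  0.064     ] 0.06111400717401571 75.50487932562051
delta [0.0, 0.0, 0.352, -0.0054, 0.0022, 0.1941] rows>= 4
```

Request:
step_arm([
  [[0,0,0.35,-0.005,0.002,0.06,100],[0,0,0.35,-0.005,0.002,0.11,100],[0,0,0.35,-0.005,0.002,0.15,100],[0,0,0.35,-0.005,0.002,0.18,100],[0,0,0.35,-0.005,0.002,0.194,100],[0,0,0.35,-0.005,0.002,0.194,0],[0,0,0.35,-0.005,0.002,0.194,0],[0,0,0.35,-0.005,0.002,0.194,0],[0,0,0.35,-0.005,0.002,0.194,0],[0,0,0.35,-0.005,0.002,0.194,0],[0,0,0.35,-0.005,0.002,0.194,0]],
], squeeze=40)

```text
time: 5.05
ee_pos: [0.4918, -0.2774, 0.0562]
eef_rot: [0.789, 0.614, -0.0, 0.0]
ft_force: [-0.1, -0.7, 0.3]
width: 0.0347
grip_force: 0.0
```

Run:
```python
from h import *
s=readout.read_state();print(s["ee_pos"],s["width"],s["grip_force"],s["ft_force"])
delta(*spin(.055,np.radians(120)))
```

```text
[ 0.49184388 -0.27740734  0.05619494] 0.03468002377171625 0.0 [-0.14831469 -0.68762794  0.29589058]
delta [-0.365, -0.409, -2.26, 0.2227, -0.0003, -0.1795] rows>= 13
```

Request:
step_arm([
  [[0,0,0,0,0,0,0],[0,0,0,0,0,0,0],[0,0,0,0,0,0,0],[0,0,0,0,0,-0.01,0],[0,0,0,0,0,-0.07,0],[0,0,0,0,0,-0.13,0],[0,0,0,0,0,-0.19,0],[-0.06,-0.06,-0.36,0.04,0,-0.2,0],[-0.12,-0.13,-0.72,0.08,0,-0.2,0]],
])

```text
time: 6.18
ee_pos: [0.5125, -0.1988, 0.2583]
eef_rot: [0.662, 0.748, -0.006, 0.046]
ft_force: [0.8, -0.0, -0.4]
width: 0.0005
grip_force: 0.0
```

Run:
```python
from h import *
s=readout.read_state();print(s["ee_pos"],s["width"],s["grip_force"],s["ft_force"],s["joint_positions"].round(2))
delta(*spin(.055,np.radians(120)))
```

```text
[ 0.51247295 -0.19880641  0.25831969] 0.0005176323521866913 0.0 [ 0.8375231  -0.00954745 -0.35485532] [ 0.9   0.13 -0.7   1.63  0.15  1.34  0.3 ]
delta [-0.302, -0.337, -1.891, 0.1338, 0.0492, 0.015] rows>= 11
```

The grasp missed (width 0). I'll look before going further.

Run:
```python
from h import *
t=cam("top");s=cam("scene")
def crop(c,u,v,h,S): return cv2.resize(c["img"][v-h:v+h,u-h:u+h],(S,S),interpolation=cv2.INTER_CUBIC)
cv2.imwrite("pics/n.png",np.hstack([crop(t,388,254,40,400),crop(s,179,268,40,400)])[:,:,::-1])
```

```text
(no output)
```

View pics/n.png

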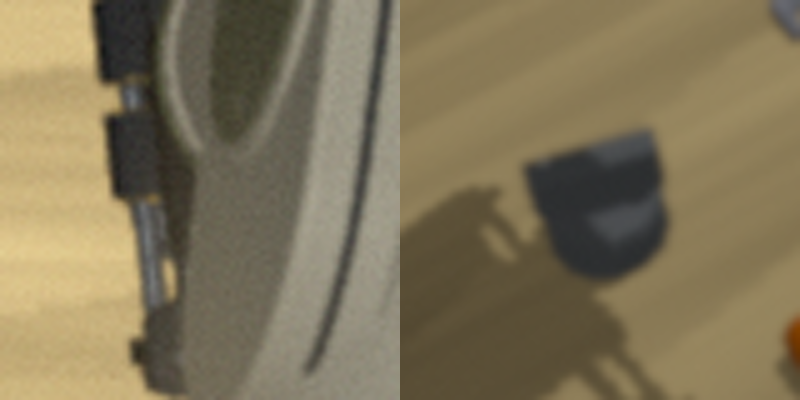

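Run:
```python
from h import *
s=cam("scene")
a=onz(s,164,261,.064);b=onz(s,190,254.4,.064);print((a+b)/2,a-b,np.degrees(np.arctan2(*(a-b)[[1,0]])))
print("hub bottom front",proj(s,(.4918,-.2774,.064)),proj(s,(.4918,-.2774,.0)),proj(s,(.4918,-.2774,.032)))
w=cam("wrist");print(proj(w,(.4918,-.2774,.05)));save(w,"w3.png")
```

```text
[ 0.49018088 -0.27584875  0.064     ] [-0.01958193 -0.0607992   0.        ] -107.85247239197264
hub bottom front [176.78624258 258.45252887] [180.86882253 273.27591593] [178.86471126 266.01612345]
[240.10704487 236.70927998]
```

View pics/w3.png

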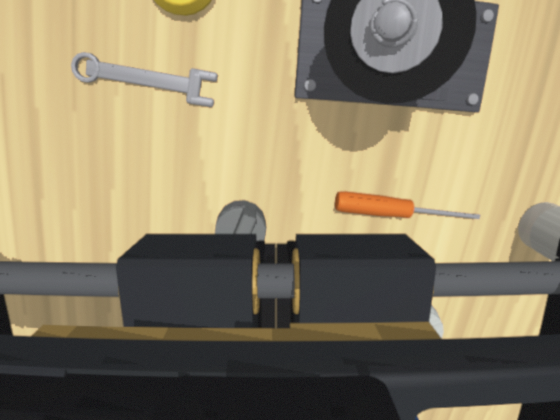

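The nut still stands where it was, at about (177,258) in scene, with its pose unchanged. Most likely the lift began before the grip had built up. I'll retry and wait for the grip force this time.

Run:
```python
from h import *
a=np.radians(74.5-90)
delta((.491,-.277,.150),frame([0,0,-1],[np.cos(a),np.sin(a),0]))
```

```text
delta [0.062, 0.065, 0.388, -0.0668, -0.0348, 0.1108] rows>= 3
```

Request:
step_arm([
  [[0.062,0.065,0.388,-0.067,-0.035,0.11,60],[0.062,0.065,0.388,-0.067,-0.035,0.11,60],[0.062,0.065,0.388,-0.067,-0.035,0.11,60],[0.062,0.065,0.388,-0.067,-0.035,0.11,60],[0.062,0.065,0.388,-0.067,-0.035,0.11,60],[0.062,0.065,0.388,-0.067,-0.035,0.11,60]],
])

```text
time: 7.12
ee_pos: [0.4915, -0.2771, 0.1512]
eef_rot: [0.796, 0.606, 0.001, 0.001]
ft_force: [-0.4, -0.5, 0.3]
width: 0.0494
grip_force: 0.0
```

Request:
step_arm([
  [[0,0,0,0,0,0.04,60],[0,0,0,0,0,0.08,60],[0,0,0,0,0,0.095,60],[0,0,0,0,0,0.095,0],[0,0,0,0,0,0.095,0],[0,0,0,0,0,0.095,0],[0,0,0,0,0,0.095,0],[0,0,0,0,0,0.095,0],[0,0,0,0,0,0.095,0]],
], squeeze=40)

```text
time: 8.25
ee_pos: [0.4906, -0.2776, 0.0549]
eef_rot: [0.796, 0.605, 0.0, -0.0]
ft_force: [-0.4, -0.5, -0.3]
width: 0.0031
grip_force: 0.0
```

Run:
```python
from h import *
s=cam("scene");w=cam("wrist");t=cam("top")
def crop(c,u,v,h,S): return cv2.resize(c["img"][v-h:v+h,u-h:u+h],(S,S),interpolation=cv2.INTER_CUBIC)
cv2.imwrite("pics/q.png",np.hstack([crop(s,179,260,45,400),cv2.resize(w["img"][60:410,100:450],(400,400))])[:,:,::-1])
st=readout.read_state();R0=R.from_quat(st["eef_rot"]).as_matrix();print(st["ee_pos"],st["width"])
for n,p in(("tcp",(0,0,0)),("tip",(0,0,.022))):
  P=st["ee_pos"]+R0@np.array(p);print(n,P.round(4),(proj(s,P)-[134,215])*400/90,(proj(w,P)-[100,60])*400/350)
```

```text
[ 0.49054206 -0.27762662  0.05481209] 0.0012420685188430686
tcp [ 0.4905 -0.2776  0.0548] [191.37726978 201.56563488] [200.99437506 215.83841982]
tip [ 0.4905 -0.2776  0.0328] [197.75168361 224.53163273] [200.95988372 200.9724561 ]
```

View pics/q.png

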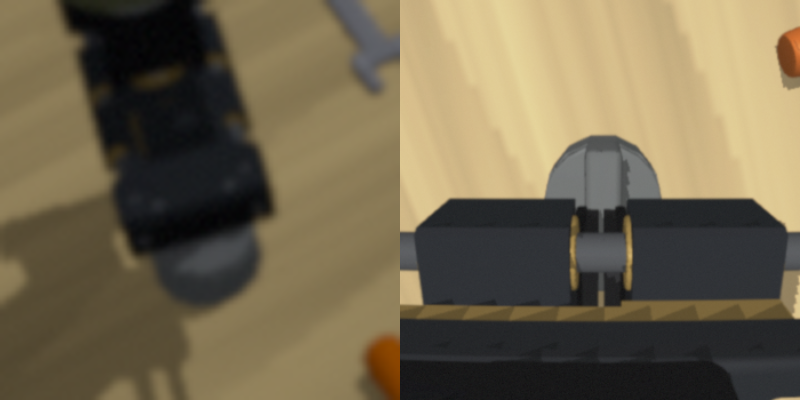

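The fingers closed to 1–3 mm while the bar is still in view between them. In w1 the fingertip corners at (183,243) and (368,243) put the tips about 15 mm behind the reported TCP, not 22 mm ahead of it. I'll check `r.nose_length`.

Run:
```python
from h import *
print(r.nose_length,[a for a in dir(r) if a[0]!="_"]);s=readout.read_state();print(s["ee_pos"],s["width"],s["joint_positions"].round(3))
w=np.load("w1.npy",allow_pickle=True).item()
print("T",np.array(w["T_tool_cam"]))
# finger silhouettes: dark pixels per row band between finger blocks, w1
g=cv2.cvtColor(w["img"],cv2.COLOR_RGB2GRAY)
for v in range(236,262,2):
    d=np.where(g[v,95:460]<50)[0]+95; L=d[d<275];Rr=d[d>275]; print(v,L.min() if len(L) else 0,L.max() if len(L) else 0,Rr.min() if len(Rr) else 0)
```

```text
0.022 ['PlanningError', 'close_job', 'nose_length']
[ 0.49054206 -0.27762662  0.05481209] 0.0012420685188430686 [ 0.915  0.395 -0.575  1.769  0.242  1.049 -0.018]
T [[ 9.93478943e-04  9.70715775e-01  2.40228843e-01  6.47343780e-02]
 [ 9.99999465e-01 -8.94850567e-04 -5.19641389e-04  5.16787646e-04]
 [-2.89455177e-04  2.40229230e-01 -9.70716144e-01 -1.78642615e-01]
 [ 0.00000000e+00  0.00000000e+00  0.00000000e+00  1.00000000e+00]]
236 257 274 276
238 264 274 276
240 0 0 0
242 165 170 380
244 162 172 371
246 160 181 370
248 159 182 369
250 157 182 369
252 155 182 369
254 153 182 369
256 151 182 369
258 149 182 369
260 147 182 368
```

Both the columns and the rows put the real fingertips about 16 mm behind the reported TCP, some 38 mm short of the stated length. I'll test this by opening and descending carefully while watching the force.

Request:
step_arm([
  [[0,0,0,0,0,0,50],[0,0,0,0,0,0,50],[0,0,0,0,0,0,50],[0,0,0,0,0,0,50],[0,0,0,0,0,0.005,50],[0,0,0,0,0,0.01,50],[0,0,0,0,0,0.013,50]],
])

```text
time: 9.28
ee_pos: [0.4903, -0.2774, 0.0412]
eef_rot: [0.796, 0.605, 0.0, -0.001]
ft_force: [-0.0, -0.4, -0.3]
width: 0.0432
grip_force: 0.0
```

Request:
step_arm([
  [[0,0,0,0,0,0.003,50],[0,0,0,0,0,0.006,50],[0,0,0,0,0,0.008,50],[0,0,0,0,0,0.008,50]],
])

```text
time: 9.78
ee_pos: [0.4905, -0.2776, 0.0337]
eef_rot: [0.796, 0.605, 0.0, -0.001]
ft_force: [-0.6, 0.7, 0.1]
width: 0.0434
grip_force: 0.0
```

No contact, although the stated tips would now be inside the hub, so the fingers really are short. I'll go 11 mm lower and close.

Request:
step_arm([
  [[0,0,0,0,0,0.004,50],[0,0,0,0,0,0.008,50],[0,0,0,0,0,0.011,50],[0,0,0,0,0,0.011,0],[0,0,0,0,0,0.011,0],[0,0,0,0,0,0.011,0],[0,0,0,0,0,0.011,0],[0,0,0,0,0,0.011,0],[0,0,0,0,0,0.011,0]],
], squeeze=40)

```text
time: 10.9
ee_pos: [0.4907, -0.2776, 0.0229]
eef_rot: [0.796, 0.605, 0.0, -0.0]
ft_force: [0.5, -0.2, 0.8]
width: 0.0154
grip_force: 40.0
```

Gripped at 40 N with the TCP 23 mm above the nut's underside. Now to lift it and carry it over the spindle.

```bash
sed -i 's/AX\*(h+.056)/AX*(h+.023)/' h.py
python3 - <<'E'
from h import *
delta(*spin(.06,np.radians(120)))
E
```

```text
delta [-0.37, -0.408, -2.283, 0.2273, 0.0066, -0.1871] rows>= 13
```

Request:
step_arm([
  [[0,0,0,0,0,-0.01,0],[0,0,0,0,0,-0.06,0],[0,0,0,0,0,-0.12,0],[0,0,0,0,0,-0.18,0],[0,0,0,0,0,-0.22,0]],
])

```text
time: 11.52
ee_pos: [0.4909, -0.2777, 0.2465]
eef_rot: [0.796, 0.605, 0.001, 0.001]
ft_force: [0.6, -0.9, -2.8]
width: 0.0155
grip_force: 40.0
```

Run:
```python
from h import *
s=readout.read_state();print(s["width"],s["ee_pos"],s["ft_force"]);delta(*spin(.06,np.radians(120)))
```

```text
0.015530504059496738 [ 0.49093876 -0.27767402  0.24648597] [ 0.60214787 -0.87429143 -2.75826803]
delta [-0.37, -0.405, -2.283, 0.2271, 0.0064, 0.0363] rows>= 13
```

Request:
step_arm([
  [[-0.37,-0.405,-2.283,0.22,0.006,-0.01,0],[-0.37,-0.405,-2.283,0.22,0.006,-0.01,0],[-0.37,-0.405,-2.283,0.22,0.006,-0.01,0],[-0.37,-0.405,-2.283,0.22,0.006,-0.01,0],[-0.37,-0.405,-2.283,0.22,0.006,-0.01,0],[-0.37,-0.405,-2.283,0.22,0.006,-0.01,0],[-0.37,-0.405,-2.283,0.22,0.006,-0.01,0],[-0.37,-0.405,-2.283,0.22,0.006,-0.01,0],[-0.37,-0.405,-2.283,0.22,0.006,-0.01,0],[-0.37,-0.405,-2.283,0.227,0.006,0,0],[-0.37,-0.405,-2.283,0.227,0.006,0.01,0],[-0.37,-0.405,-2.283,0.227,0.006,0.02,0],[-0.37,-0.405,-2.283,0.227,0.006,0.036,0],[-0.37,-0.405,-2.283,0.227,0.006,0.036,0],[-0.37,-0.405,-2.283,0.227,0.006,0.036,0]],
])

```text
time: 13.4
ee_pos: [0.5575, -0.0603, 0.2079]
eef_rot: [-0.234, 0.948, -0.038, 0.212]
ft_force: [0.2, -0.0, -1.0]
width: 0.0158
grip_force: 40.0
```

Run:
```python
from h import *
s=readout.read_state();print(s["width"],s["ee_pos"],s["ft_force"],s["joint_positions"].round(2));delta(*spin(.03,np.radians(120)))
w=cam("wrist");t=cam("top");np.save("hold.npy",dict(w=w,t=t),allow_pickle=True)
```

```text
0.015763086238654005 [ 0.55748536 -0.06034458  0.20790449] [ 0.18724896 -0.0479503  -1.03225081] [ 0.79 -0.11 -0.68  2.   -0.2   0.81  2.27]
delta [0.002, -0.001, -0.002, -0.0012, -0.0009, 0.0281] rows>= 1
```

Request:
step_arm([
  [[0,0,0,-0.001,-0.001,0.01,0],[0,0,0,-0.001,-0.001,0.02,0],[0,0,0,-0.001,-0.001,0.028,0],[0,0,0,-0.001,-0.001,0.032,0],[0,0,0,-0.001,-0.001,0.035,0],[0,0,0,-0.001,-0.001,0.037,0]],
])

```text
time: 14.25
ee_pos: [0.5741, -0.0602, 0.174]
eef_rot: [-0.234, 0.948, -0.038, 0.212]
ft_force: [-0.6, -0.1, -1.1]
width: 0.0159
grip_force: 40.0
```

```bash
cat >> h.py <<'E'
def rep():
    s=readout.read_state();q=s["ee_pos"]-SEAT;R0=R.from_quat(s["eef_rot"]).as_matrix();h=q@AX
    print("t",s["time"],"h %.4f"%(h-.023),"lat(tool xy)",(R0.T@(q-h*AX))[:2].round(4),"Ftool",(R0.T@s["ft_force"]).round(1),"Mtool",(R0.T@s["torque"]).round(2),"w",s["width"].round(4),"g",s["grip_force"],"j7",s["joint_positions"][6].round(2),"yaz",np.degrees(np.arctan2(R0[1,1],R0[0,1])).round(1))
E
python3 -c "
from h import *
rep()"
```

```text
Traceback (most recent call last):
  File "h.py", line 43, in rep
    print("t",s["time"],"h %.4f"%(h-.023),"lat(tool xy)",(R0.T@(q-h*AX))[:2].round(4),"Ftool",(R0.T@s["ft_force"]).round(1),"Mtool",(R0.T@s["torque"]).round(2),"w",s["width"].round(4),"g",s["grip_force"],"j7",s["joint_positions"][6].round(2),"yaz",np.degrees(np.arctan2(R0[1,1],R0[0,1])).round(1))
                                                                                                                                                                    ^^^^^^^^^^^^^^^^
AttributeError: 'float' object has no attribute 'round'
```

```bash
sed -i 's/s\["width"\].round(4)/round(s["width"],4)/' h.py; python3 -c "
from h import *
rep()"
```

```text
t 14.25 h 0.0204 lat(tool xy) [ 0.0008 -0.0002] Ftool [1.  0.4 0.8] Mtool [-0.33  0.46  0.05] w 0.0159 g 39.99260913580656 j7 2.2 yaz 115.8
```

Request:
step_arm([
  [[0,0,0,0,0,0.002,0],[0,0,0,0,0,0.004,0]],
])

```text
time: 14.5
ee_pos: [0.5758, -0.0601, 0.1705]
eef_rot: [-0.235, 0.948, -0.038, 0.212]
ft_force: [0.3, -0.1, -1.9]
width: 0.0156
grip_force: 40.0
```

```bash
python3 -c "
from h import *
rep()"
```

```text
t 14.5 h 0.0164 lat(tool xy) [ 0.0008 -0.0002] Ftool [0.5 0.1 1.8] Mtool [-0.27  0.48  0.05] w 0.0156 g 39.992581768892705 j7 2.2 yaz 115.8
```

Request:
step_arm([
  [[0,0,0,0,0,0.002,0],[0,0,0,0,0,0.004,0]],
])

```text
time: 14.75
ee_pos: [0.5774, -0.0599, 0.1667]
eef_rot: [-0.235, 0.948, -0.038, 0.212]
ft_force: [0.8, -0.2, -1.3]
width: 0.016
grip_force: 40.0
```

```bash
python3 -c "
from h import *
rep()"
```

```text
t 14.75 h 0.0123 lat(tool xy) [ 0.0009 -0.0001] Ftool [-0.  -0.3  1.5] Mtool [-0.35  0.51  0.01] w 0.016 g 39.9927220819518 j7 2.19 yaz 115.8
```

Request:
step_arm([
  [[0,0,0,0,0,0.002,0],[0,0,0,0,0,0.003,0]],
])

```text
time: 15.0
ee_pos: [0.5786, -0.0598, 0.1639]
eef_rot: [-0.235, 0.948, -0.038, 0.212]
ft_force: [-0.2, 0.9, -1.4]
width: 0.0156
grip_force: 40.0
```

```bash
python3 -c "
from h import *
rep()"
```

```text
t 15.0 h 0.0093 lat(tool xy) [ 0.001  -0.0001] Ftool [0.3 1.1 1.2] Mtool [-0.3   0.52  0.06] w 0.0156 g 39.99249811749905 j7 2.18 yaz 115.8
```

Request:
step_arm([
  [[0,0,0,0,0,0.001,0],[0,0,0,0,0,0.002,0],[0,0,0,0,0,0.002,0]],
])

```text
time: 15.38
ee_pos: [0.5791, -0.0598, 0.1637]
eef_rot: [-0.235, 0.948, -0.039, 0.211]
ft_force: [-24.9, 0.9, 25.5]
width: 0.0159
grip_force: 40.0
```

```bash
python3 -c "
from h import *
rep()"
```

```text
t 15.375 h 0.0089 lat(tool xy) [ 0.0007 -0.0002] Ftool [  9.7   7.  -33.5] Mtool [-2.2   2.65  0.09] w 0.0159 g 40.018217344768345 j7 2.18 yaz 115.8
```

Request:
step_arm([
  [[0,0,0,0,0,0.001,0],[0,0,0,0,0,0.002,0],[0,0,0,0,0,0.002,0]],
])

```text
time: 15.75
ee_pos: [0.5806, -0.0593, 0.1635]
eef_rot: [-0.235, 0.948, -0.039, 0.212]
ft_force: [-34.8, 4.9, 40.1]
width: 0.0153
grip_force: 40.0
```

```bash
python3 -c "
from h import *
rep()"
```

```text
t 15.75 h 0.0081 lat(tool xy) [-0.0007 -0.0004] Ftool [ 10.2  12.3 -50.9] Mtool [-3.24  2.81  0.04] w 0.0153 g 40.01957333774044 j7 2.17 yaz 115.8
```

It stopped about 9 mm up. I'll ease off and turn 0.7 rad clockwise with the thread's advance to see whether it follows.

Request:
step_arm([
  [[0,0,0,0,0,-0.004,0],[0,0,0.15,0,0,-0.0035,0],[0,0,0.3,0,0,-0.0028,0],[0,0,0.45,0,0,-0.002,0],[0,0,0.6,0,0,-0.0012,0],[0,0,0.7,0,0,-0.0007,0],[0,0,0.7,0,0,-0.0007,0]],
])

```text
time: 16.62
ee_pos: [0.5811, -0.0597, 0.1638]
eef_rot: [0.105, 0.971, 0.036, 0.214]
ft_force: [-19.6, 1.9, 26.4]
width: 0.0157
grip_force: 39.9
```

```bash
python3 -c "
from h import *
rep()"
```

```text
t 16.625 h 0.0081 lat(tool xy) [-0.0014 -0.0001] Ftool [  7.1   1.2 -32.1] Mtool [-0.34  2.13 -0.02] w 0.0157 g 39.94814777048305 j7 1.47 yaz 79.1
```

It turned 0.7 rad freely with no drop and no torque, so nut C is the oversize one. I'll pull it off and set it back.

Request:
step_arm([
  [[0,0,0,0,0,-0.01,0],[0,0,0,0,0,-0.05,0],[0,0,0,0,0,-0.09,0],[0,0,0,0,0,-0.09,0]],
])

```text
time: 17.12
ee_pos: [0.543, -0.0627, 0.246]
eef_rot: [0.105, 0.97, 0.036, 0.215]
ft_force: [1.3, -0.1, -1.7]
width: 0.0157
grip_force: 39.9
```

Run:
```python
from h import *
rep();a=np.radians(40);s=readout.read_state()
delta((.491,-.277,.14),frame([0,0,-1],[np.cos(a),np.sin(a),0]))
t=cam("top");print("can",onz(t,424,166,.115),"saw",onz(t,389,253,.05))
```

```text
t 17.125 h 0.0988 lat(tool xy) [-0.0017 -0.0007] Ftool [-0.5 -0.   2.1] Mtool [0.15 0.47 0.01] w 0.0157 g 39.947600935120136 j7 1.62 yaz 79.1
delta [0.253, 0.368, 0.647, 0.0426, -0.2309, 0.0687] rows>= 5
can [ 0.68860692 -0.34130721  0.115     ] saw [ 0.49165392 -0.27600135  0.05      ]
```

Request:
step_arm([
  [[0.253,0.368,0.647,0.02,-0.12,0,0],[0.253,0.368,0.647,0.02,-0.2,0.03,0],[0.253,0.368,0.647,0.0426,-0.2309,0.0687,0],[0.253,0.368,0.647,0.0426,-0.2309,0.0687,0],[0.253,0.368,0.647,0.0426,-0.2309,0.0687,0],[0.253,0.368,0.647,0.0426,-0.2309,0.0687,0],[0.253,0.368,0.647,0.0426,-0.2309,0.0687,0]],
])

```text
time: 18.05
ee_pos: [0.4907, -0.275, 0.1372]
eef_rot: [0.421, 0.907, 0.0, -0.001]
ft_force: [-0.5, 1.0, -1.4]
width: 0.0161
grip_force: 39.9
```

Request:
step_arm([
  [[0,0,0,0,0,0.05,0],[0,0,0,0,0,0.09,0],[0,0,0,0,0,0.108,0],[0,0,0,0,0,0.113,0],[0,0,0,0,0,0.115,0]],
])

```text
time: 18.68
ee_pos: [0.4904, -0.2763, 0.0229]
eef_rot: [0.422, 0.906, -0.0, -0.001]
ft_force: [-1.5, 0.8, 2.7]
width: 0.0156
grip_force: 39.9
```

Run:
```python
from h import *
s=readout.read_state();print(s["ee_pos"],s["ft_force"],(R.from_quat(s["eef_rot"]).as_matrix()).round(3).tolist())
```

```text
[ 0.49037018 -0.27630373  0.02285676] [-1.45350925  0.84086364  2.69165012] [[-0.643, 0.765, -0.003], [0.765, 0.643, 0.001], [0.002, -0.001, -1.0]]
```

Request:
step_arm([
  [[0,0,0,0,0,0,60],[0,0,0,0,0,0,60],[0,0,0,0,0,0,60],[0,0,0,0,0,0,60],[0,0,0,0,0,-0.03,60],[0,0,0,0,0,-0.09,60],[0,0,0,0,0,-0.15,60],[0,0,0,0,0,-0.2,60]],
])

```text
time: 19.68
ee_pos: [0.4904, -0.2764, 0.224]
eef_rot: [0.422, 0.906, -0.0, -0.002]
ft_force: [0.8, -1.0, -0.3]
width: 0.0524
grip_force: 0.0
```

Run:
```python
from h import *
s=readout.read_state();print(s["ee_pos"])
delta((.425,.246,.25),frame([0,0,-1],[0,1,0]))
```

```text
[ 0.49044993 -0.27637703  0.22401932]
delta [-0.0, -0.004, -0.872, 0.4421, 0.2859, -0.0251] rows>= 9
```

Request:
step_arm([
  [[0,-0.004,-0.1,0.05,0.03,-0.025,60],[0,-0.004,-0.87,0.442,0.286,-0.025,60],[0,-0.004,-0.87,0.442,0.286,-0.025,60],[0,-0.004,-0.87,0.442,0.286,-0.025,60],[0,-0.004,-0.87,0.442,0.286,-0.025,60],[0,-0.004,-0.87,0.442,0.286,-0.025,60],[0,-0.004,-0.87,0.442,0.286,-0.025,60],[0,-0.004,-0.87,0.442,0.286,-0.025,60],[0,-0.004,-0.87,0.442,0.286,-0.025,60],[0,-0.004,-0.87,0.442,0.286,-0.025,60],[0,-0.004,-0.87,0.442,0.286,-0.025,60]],
])

```text
time: 21.05
ee_pos: [0.4254, 0.245, 0.2477]
eef_rot: [0.001, 1.0, 0.0, -0.001]
ft_force: [0.5, 0.1, 0.1]
width: 0.0526
grip_force: 0.0
```

Run:
```python
from h import *
s=readout.read_state();print(s["time"],s["ee_pos"])
w=cam("wrist");np.save("w4.npy",w,allow_pickle=True)
# silhouette of nut: not wood. bright/saturation mask
o=proj(w,(.427,.246,.045)).astype(int);print(o)
hsv=cv2.cvtColor(w["img"],cv2.COLOR_RGB2HSV);m=((hsv[:,:,1]<60)&(hsv[:,:,2]<170)).astype(np.uint8);m[232:]=0
n,l,st,ce=cv2.connectedComponentsWithStats(m)
for i in range(1,n):
    if st[i,4]>300: print(st[i],ce[i])
u,v=np.clip(o[0]-80,0,400),max(0,o[1]-75)
cv2.imwrite("pics/w4.png",cv2.resize(w["img"][v:v+120,u:u+160],(800,600),interpolation=cv2.INTER_CUBIC)[:,:,::-1]);print(u,v)
```

```text
21.05 [0.42535001 0.24502918 0.24765428]
[277 186]
[ 255  155   55   66 2514] [281.62052506 184.64836913]
197 111
```

View pics/w4.png

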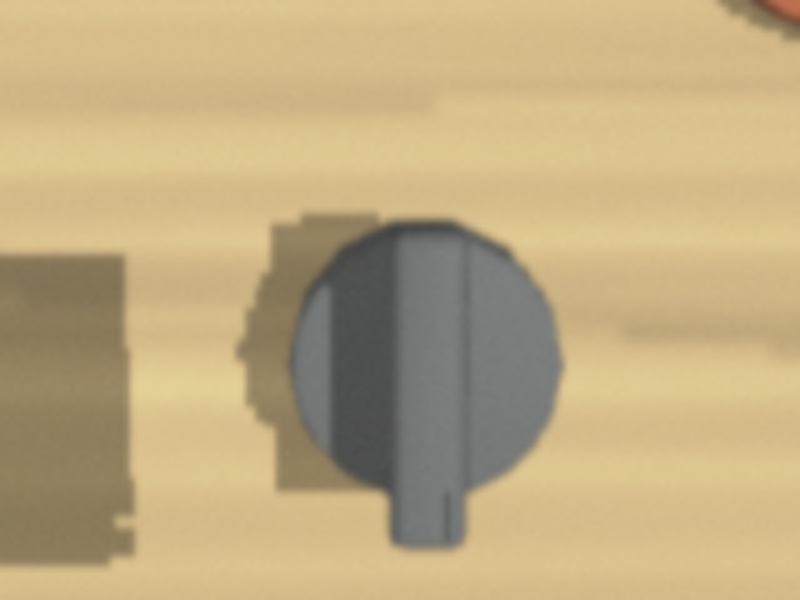

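Wrist crop (×5, origin (197,111)): nut B's bar top runs from about (432,230) to (428,546), and the hub circle is centred near (427,361). That was my tenth picture, so from here I measure numerically only.

Run:
```python
from h import *
w=np.load("w4.npy",allow_pickle=True).item()
m,d=bar(w,(197,111),(432,230),(428,546))
print("hub",onz(w,197+427/5,111+361/5,.032))
m[2]=.023;n=np.array([-d[1],d[0],0]);n*=np.sign(n[1])
delta(m,frame([0,0,-1],n))
```

```text
bar [0.42639017 0.25187777 0.064     ] 0.06478016715171547 179.44222014297478
hub [0.42554817 0.25184275 0.032     ]
delta [-0.0, -0.001, 0.006, -0.001, 0.0073, 0.2247] rows>= 4
```

Request:
step_arm([
  [[0,0,0,-0.001,0.007,0.06,60],[0,0,0,-0.001,0.007,0.12,60],[0,0,0,-0.001,0.007,0.17,60],[0,0,0,-0.001,0.007,0.205,60],[0,0,0,-0.001,0.007,0.2245,60],[0,0,0,-0.001,0.007,0.2245,0],[0,0,0,-0.001,0.007,0.2245,0],[0,0,0,-0.001,0.007,0.2245,0],[0,0,0,-0.001,0.007,0.2245,0],[0,0,0,-0.001,0.007,0.2245,0],[0,0,0,-0.001,0.007,0.2245,0],[0,0,0,-0.001,0.007,0.2245,0]],
], squeeze=40)

```text
time: 22.6
ee_pos: [0.4263, 0.253, 0.0238]
eef_rot: [0.001, 1.0, 0.0, -0.0]
ft_force: [-0.9, -2.3, 6.2]
width: 0.0159
grip_force: 40.0
```

Request:
step_arm([
  [[0,0,0,0,0,0,0],[0,0,0,0,0,-0.01,0],[0,0,0,0,0,-0.06,0],[0,0,0,0,0,-0.12,0],[0,0,0,0,0,-0.18,0],[0,0,0,0,0,-0.23,0]],
])

```text
time: 23.35
ee_pos: [0.4257, 0.2533, 0.256]
eef_rot: [0.001, 1.0, 0.0, 0.0]
ft_force: [1.0, -0.2, -1.9]
width: 0.0159
grip_force: 40.0
```

Run:
```python
from h import *
rep();print(readout.read_state()["ee_pos"]);delta(*spin(.06,np.radians(120)))
```

```text
t 23.35 h 0.1492 lat(tool xy) [0.0951 0.3162] Ftool [-1.  -0.2  1.9] Mtool [-0.09 -0.22  0.01] w 0.0159 g 39.99593647196889 j7 0.85 yaz 89.9
[0.42570225 0.25334707 0.25598777]
delta [0.08, -0.433, -0.479, -0.1327, -0.3139, 0.0456] rows>= 6
```

Request:
step_arm([
  [[0.08,-0.433,-0.479,-0.1327,-0.314,0,0],[0.08,-0.433,-0.479,-0.1327,-0.314,0,0],[0.08,-0.433,-0.479,-0.1327,-0.314,0,0],[0.08,-0.433,-0.479,-0.1327,-0.314,0,0],[0.08,-0.433,-0.479,-0.1327,-0.314,0,0],[0.08,-0.433,-0.479,-0.1327,-0.314,0,0],[0.08,-0.433,-0.479,-0.1327,-0.314,0,0],[0.08,-0.433,-0.479,-0.1327,-0.314,0.02,0],[0.08,-0.433,-0.479,-0.1327,-0.314,0.045,0],[0.08,-0.433,-0.479,-0.1327,-0.314,0.045,0]],
])

```text
time: 24.6
ee_pos: [0.5568, -0.0602, 0.2063]
eef_rot: [-0.235, 0.948, -0.038, 0.211]
ft_force: [-0.9, -0.7, -0.5]
width: 0.0154
grip_force: 40.0
```

Run:
```python
from h import *
rep();delta(*spin(.03,np.radians(115.8)))
```

```text
t 24.6 h 0.0569 lat(tool xy) [0.0022 0.0016] Ftool [ 1.3 -0.1  0. ] Mtool [-0.28  0.44  0.08] w 0.0154 g 39.99597134068608 j7 2.25 yaz 115.8
delta [0.003, -0.004, 0.068, -0.0023, -0.0017, 0.0269] rows>= 1
```

Request:
step_arm([
  [[0,0,0,-0.002,-0.0015,0.01,0],[0,0,0,-0.0025,-0.0017,0.02,0],[0,0,0,-0.0025,-0.0017,0.028,0],[0,0,0,-0.0025,-0.0017,0.032,0],[0,0,0,-0.0025,-0.0017,0.036,0]],
])

```text
time: 25.22
ee_pos: [0.5761, -0.0608, 0.1764]
eef_rot: [-0.234, 0.948, -0.039, 0.212]
ft_force: [0.3, 0.4, -2.0]
width: 0.0158
grip_force: 40.0
```

```bash
python3 -c "
from h import *
rep()"
```

```text
t 25.225 h 0.0217 lat(tool xy) [-0.0014 -0.002 ] Ftool [0.3 0.6 1.9] Mtool [-0.35  0.42  0.02] w 0.0158 g 39.99596198089421 j7 2.19 yaz 115.7
```

Request:
step_arm([
  [[0,0,0,0,0,0.002,0],[0,0,0,0,0,0.003,0],[0,0,0,0,0,0.004,0]],
])

```text
time: 25.6
ee_pos: [0.5778, -0.0608, 0.1738]
eef_rot: [-0.234, 0.948, -0.039, 0.212]
ft_force: [-9.2, 0.1, 12.0]
width: 0.016
grip_force: 40.0
```

```bash
python3 -c "
from h import *
rep()"
```

```text
t 25.6 h 0.0186 lat(tool xy) [-0.0018 -0.0023] Ftool [  2.7   1.9 -14.7] Mtool [-1.03  1.3   0.05] w 0.016 g 40.034663546830416 j7 2.19 yaz 115.7
```

Contact at about 18 mm. That's ambiguous, because the sideways offset has drifted to 2–3 mm, so I'll re-centre and probe again.

Request:
step_arm([
  [[0,0,0,0.001,0.001,-0.004,0],[0,0,0,0.0023,0.0022,-0.005,0],[0,0,0,0.0023,0.0022,-0.003,0],[0,0,0,0.0023,0.0022,0,0],[0,0,0,0.0023,0.0022,0.001,0]],
])

```text
time: 26.22
ee_pos: [0.5753, -0.0597, 0.1704]
eef_rot: [-0.234, 0.948, -0.039, 0.212]
ft_force: [0.9, -1.5, -1.2]
width: 0.0156
grip_force: 40.0
```

```bash
python3 -c "
from h import *
rep()"
```

```text
t 26.225 h 0.0166 lat(tool xy) [0.0011 0.0004] Ftool [ 0.5 -1.5  1.4] Mtool [-0.32  0.45  0.02] w 0.0156 g 39.99587983824313 j7 2.19 yaz 115.7
```

It is free at 16.6 mm once centred, so this isn't the small one. I'll carry on down.

Request:
step_arm([
  [[0,0,0,0,0,0.002,0],[0,0,0,0,0,0.003,0],[0,0,0,0,0,0.004,0]],
])

```text
time: 26.6
ee_pos: [0.577, -0.0597, 0.1671]
eef_rot: [-0.234, 0.948, -0.039, 0.212]
ft_force: [-0.2, -0.3, -1.0]
width: 0.016
grip_force: 40.0
```

```bash
python3 -c "
from h import *
rep()"
```

```text
t 26.6 h 0.0129 lat(tool xy) [0.0009 0.0002] Ftool [ 0.7 -0.   0.8] Mtool [-0.29  0.48  0.06] w 0.016 g 39.99592764303088 j7 2.18 yaz 115.7
```

Request:
step_arm([
  [[0,0,0,0,0,0.001,0],[0,0,0,0,0,0.003,0],[0,0,0,0,0,0.003,0]],
])

```text
time: 26.98
ee_pos: [0.5782, -0.0595, 0.1643]
eef_rot: [-0.234, 0.948, -0.039, 0.212]
ft_force: [-0.7, -0.2, -0.7]
width: 0.0157
grip_force: 40.0
```

```bash
python3 -c "
from h import *
rep()"
```

```text
t 26.975 h 0.0098 lat(tool xy) [0.001  0.0003] Ftool [0.9 0.2 0.3] Mtool [-0.27  0.43  0.03] w 0.0157 g 39.99588131904602 j7 2.18 yaz 115.7
```

Request:
step_arm([
  [[0,0,0,0,0,0.001,0],[0,0,0,0,0,0.0025,0],[0,0,0,0,0,0.0025,0]],
])

```text
time: 27.35
ee_pos: [0.5794, -0.0596, 0.1628]
eef_rot: [-0.234, 0.948, -0.039, 0.212]
ft_force: [-6.8, -0.3, 7.8]
width: 0.016
grip_force: 40.0
```

```bash
python3 -c "
from h import *
rep()"
```

```text
t 27.35 h 0.0080 lat(tool xy) [0.0007 0.    ] Ftool [  2.6   1.3 -10. ] Mtool [-0.81  1.07  0.01] w 0.016 g 40.00084290280938 j7 2.17 yaz 115.7
```

Request:
step_arm([
  [[0,0,0.15,0,0,0.0,0],[0,0,0.3,0,0,0.0007,0],[0,0,0.45,0,0,0.0014,0],[0,0,0.6,0,0,0.0021,0],[0,0,0.7,0,0,0.0026,0],[0,0,0.7,0,0,0.0026,0]],
])

```text
time: 28.1
ee_pos: [0.58, -0.0596, 0.1597]
eef_rot: [0.106, 0.971, 0.036, 0.212]
ft_force: [-4.0, -0.9, 2.3]
width: 0.0158
grip_force: 40.0
```

```bash
python3 -c "
from h import *
rep()"
```

```text
t 28.1 h 0.0049 lat(tool xy) [ 0.0013 -0.0007] Ftool [ 2.4 -1.3 -3.8] Mtool [ 0.22  1.16 -0.03] w 0.0158 g 39.99650496058166 j7 1.47 yaz 79.0
```

It dropped 3 mm with little force, so nut B is the fitting one. I'll keep turning.

Request:
step_arm([
  [[0,0,0.15,0,0,0.0007,0],[0,0,0.3,0,0,0.0014,0],[0,0,0.45,0,0,0.0021,0],[0,0,0.6,0,0,0.0028,0],[0,0,0.6,0,0,0.0028,0]],
])

```text
time: 28.72
ee_pos: [0.5815, -0.0589, 0.1572]
eef_rot: [0.386, 0.897, 0.097, 0.192]
ft_force: [-2.2, 2.2, 0.1]
width: 0.0153
grip_force: 40.0
```

```bash
python3 -c "
from h import *
rep()"
```

```text
t 28.725 h 0.0020 lat(tool xy) [ 0.0009 -0.0006] Ftool [ 2.9  0.1 -1. ] Mtool [0.18 1.01 0.04] w 0.0153 g 39.99789275228977 j7 0.87 yaz 46.1
```

Request:
step_arm([
  [[0,0,0.12,0,0,0.0005,0],[0,0,0.24,0,0,0.001,0],[0,0,0.34,0,0,0.0013,0],[0,0,0.34,0,0,0.0013,0]],
])

```text
time: 29.22
ee_pos: [0.5826, -0.0593, 0.1566]
eef_rot: [0.532, 0.819, 0.128, 0.174]
ft_force: [-1.9, 1.4, 1.8]
width: 0.0155
grip_force: 40.0
```

```bash
python3 -c "
from h import *
rep()"
```

```text
t 29.225 h 0.0010 lat(tool xy) [-0.     -0.0004] Ftool [ 1.7 -0.3 -2.4] Mtool [0.19 0.48 0.  ] w 0.0155 g 40.00298302620649 j7 0.53 yaz 26.0
```

Request:
step_arm([
  [[0,0,0.1,0,0,0.0003,0],[0,0,0.2,0,0,0.0005,0],[0,0,0.2,0,0,0.0005,0]],
])

```text
time: 29.6
ee_pos: [0.5826, -0.0588, 0.1566]
eef_rot: [0.61, 0.762, 0.145, 0.16]
ft_force: [-9.7, 3.5, 11.4]
width: 0.0155
grip_force: 40.0
```

```bash
python3 -c "
from h import *
rep()"
```

```text
t 29.6 h 0.0010 lat(tool xy) [ 0.0004 -0.0003] Ftool [  4.6  -3.1 -14.3] Mtool [1.03 1.14 0.05] w 0.0155 g 40.00316089019179 j7 0.33 yaz 13.5
```

The underside is on the seat. I'll keep turning until it goes tight.

Request:
step_arm([
  [[0,0,0.12,0,0,-0.0005,0],[0,0,0.24,0,0,-0.0005,0],[0,0,0.36,0,0,-0.0005,0],[0,0,0.36,0,0,-0.0005,0]],
])

```text
time: 30.1
ee_pos: [0.582, -0.0585, 0.1563]
eef_rot: [0.736, 0.641, 0.171, 0.132]
ft_force: [-7.0, 3.9, 6.2]
width: 0.0173
grip_force: 43.9
```

```bash
python3 -c "
from h import *
rep()"
```

```text
t 30.1 h 0.0010 lat(tool xy) [ 0.0005 -0.0011] Ftool [ 3.5 -4.3 -8.5] Mtool [ 1.29  0.52 -1.2 ] w 0.0173 g 43.867737682303414 j7 -0.03 yaz -9.0
```

Request:
step_arm([
  [[0,0,0.1,0,0,0,0],[0,0,0.2,0,0,0,0],[0,0,0.2,0,0,0,0]],
])

```text
time: 30.48
ee_pos: [0.5819, -0.0597, 0.1563]
eef_rot: [0.797, 0.565, 0.183, 0.115]
ft_force: [-6.2, -0.6, 4.4]
width: 0.0204
grip_force: 51.5
```

```bash
python3 -c "
from h import *
rep()"
```

```text
t 30.475 h 0.0010 lat(tool xy) [-0.0009 -0.0008] Ftool [-1.7 -3.4 -6.6] Mtool [ 0.99 -0.65 -1.6 ] w 0.0204 g 51.52249809354544 j7 -0.23 yaz -21.4
```

It is tight: torque is 1.6 N m and the bar is prying the fingers apart. I'll relax the wrist, release, and back straight out.

Request:
step_arm([
  [[0,0,-0.15,0,0,0,0],[0,0,-0.28,0,0,0,10],[0,0,-0.28,0,0,0,60],[0,0,-0.28,0,0,0,60],[0,0,-0.28,0,0,0,60],[0,0,-0.28,0,0,0,60],[0,0,-0.28,0,0,0,60],[0,0,-0.28,0,0,-0.03,60],[0,0,-0.28,0,0,-0.08,60],[0,0,-0.28,0,0,-0.14,60],[0,0,-0.28,0,0,-0.18,60],[0,0,-0.28,0,0,-0.18,60]],
])

```text
time: 31.98
ee_pos: [0.507, -0.0643, 0.323]
eef_rot: [0.712, 0.667, 0.167, 0.141]
ft_force: [0.5, -0.3, -0.8]
width: 0.0518
grip_force: 0.0
```

Run:
```python
from h import *
rep();s=readout.read_state()
w=cam("wrist");sc=cam("scene");t=cam("top")
np.save("fin.npy",dict(w=w,s=sc,t=t),allow_pickle=True)
# hub-top rim + washer visibility: grey mask around expected hub
print("expected hubtop px wrist",proj(w,SEAT+AX*.032),"bar top",proj(w,SEAT+AX*.064))
hsv=cv2.cvtColor(w["img"],cv2.COLOR_RGB2HSV)
m=((hsv[:,:,1]<60)&(hsv[:,:,2]>45)&(hsv[:,:,2]<200)).astype(np.uint8);m[232:]=0
n,l,st,ce=cv2.connectedComponentsWithStats(m)
print([(st[i].tolist(),ce[i].round(1).tolist()) for i in range(1,n) if st[i,4]>200])
# nut C and A in top/scene now vs start
for name,c in(("top",t),("scene",sc)):
    d=cv2.absdiff(c["img"],cv2.imread("pics/%s0.png"%name)[:,:,::-1]).max(2)>40
    print(name,[(n,int(d[v-25:v+25,u-25:u+25].sum())) for n,(u,v) in (dict(A=(132,205),B=(167,273),C=(388,254),foam=(278,288),wrench=(321,303),sd=(368,172),block=(188,143),can=(420,171)) if name=="top" else dict(A=(391,181),B=(330,163),C=(179,268),foam=(250,203),wrench=(211,215),sd=(240,322),block=(400,242),can=(195,336))).items()])
```

```text
t 31.975 h 0.1838 lat(tool xy) [-0.0004  0.0014] Ftool [-0.3  0.1  0.9] Mtool [ 0.33 -0.11 -0.  ] w 0.0518 g 0.0 j7 0.23 yaz -4.4
expected hubtop px wrist [273.69458294 187.46569893] bar top [273.66683858 193.88866205]
[([454, 0, 106, 232, 22912], [510.0, 116.9]), ([412, 92, 12, 21, 216], [417.2, 101.9]), ([184, 117, 151, 109, 5123], [245.2, 161.6]), ([240, 148, 67, 83, 3923], [272.7, 185.1])]
top [('A', 0), ('B', 858), ('C', 1479), ('foam', 679), ('wrench', 2283), ('sd', 12), ('block', 0), ('can', 0)]
scene [('A', 0), ('B', 532), ('C', 846), ('foam', 286), ('wrench', 17), ('sd', 0), ('block', 0), ('can', 0)]
```

Run:
```python
from h import *
f=np.load("fin.npy",allow_pickle=True).item();c=f["s"]
a=cv2.cvtColor(c["img"],cv2.COLOR_RGB2HSV);b=cv2.cvtColor(cv2.imread("pics/scene0.png"),cv2.COLOR_BGR2HSV)
def ce(h,u,v,fn,k=30):
    m=np.zeros(h.shape[:2],np.uint8);m[v-k:v+k,u-k:u+k]=fn(h[v-k:v+k,u-k:u+k]);y,x=np.nonzero(m);return len(x),x.mean().round(1),y.mean().round(1),x.min(),x.max(),y.min(),y.max()
yel=lambda h:(h[...,0]>23)&(h[...,0]<35)&(h[...,1]>190)
gry=lambda h:(h[...,1]<70)&(h[...,2]<140)
for h in(b,a): print("foam",ce(h,250,203,yel),"C",ce(h,179,268,gry,24),"wrench",ce(h,211,215,lambda q:q[...,1]<60,22))
# nut on spindle in scene: lowest black pad etc
print("spindle expected hub centre",proj(c,SEAT+AX*.016),"top",proj(c,SEAT+AX*.064),"C top/bottom",proj(c,(.4904,-.2763,.064)),proj(c,(.4904,-.2763,0)))
```

```text
foam (433, np.float64(248.8), np.float64(203.1), np.int64(237), np.int64(261), np.int64(193), np.int64(214)) C (630, np.float64(178.8), np.float64(268.4), np.int64(164), np.int64(191), np.int64(254), np.int64(283)) wrench (377, np.float64(210.3), np.float64(213.7), np.int64(194), np.int64(228), np.int64(194), np.int64(235))
foam (398, np.float64(248.0), np.float64(202.8), np.int64(237), np.int64(261), np.int64(193), np.int64(214)) C (621, np.float64(180.3), np.float64(266.9), np.int64(167), np.int64(192), np.int64(248), np.int64(282)) wrench (385, np.float64(210.5), np.float64(213.9), np.int64(194), np.int64(229), np.int64(194), np.int64(235))
spindle expected hub centre [273.60529088 219.02864582] top [267.78529339 201.44581958] C top/bottom [176.90831563 257.84554977] [180.98138905 272.68071589]
```

The foam and wrench are unmoved, nut C stands upright with its base at the same height, A is untouched, and B is tight on the seat. Handing in.

```bash
python3 -c "
from h import *
print(r.close_job())"
```

```text
the job is handed in; nothing more can be done
None
```

I screwed the fitting nut (the one near x 0.43, y 0.25) tight onto the seat, put the oversize one back upright on the bench, never touched the third, and handed the job in at about 32 s; no verdict was returned.

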